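Index the mould carrier and pull-test its detent

TASK

Push the carrier with the plaster mould along its rail, to the left, until it clicks home in the next station, and do not run it through. Then test that the station holds it: draw the black grip of the sprung gauge straight back out of the carrier until its pointers stand at the heavy mark, not clearly beyond it, hold it there for two seconds, and guide it back in by hand without letting it snap. Leave the carrier in that station with the gauge fully in, and do not disturb the other things on the bench.

Things in the scene. Friction and masses are not known exactly. Their poses are not given: they have to be found in the camera images.
- rail: aluminium C-channel rail fixed to the bench, 500 mm long (y -185 to +315), 124 wide, 28 high; origin on the bench, on its centre line; y = travel direction (robot's left), x across, away from the robot. Two stations, each a pair of dark steel housings (36 mm long, 30 high, out to 89 mm either side) with spring rollers that click into the carrier's side notches; passing them takes 10 to 18 N
- next_station (a point): where the carrier's origin is when home in the next (first) station: on the channel floor, 12 mm above the bench, 100 mm along the rail's y; axes as the rail's. The rollers centre the carrier within the last 5 mm or so. Its front end meets them 82 mm before home
- last_station (a point): the same for the station beyond, 125 mm farther along; not to be used now
- carrier: carrier sliding along the rail's y, held by its lips; 0.8 kg; origin: centre of its underside, axes as the rail's. Plywood deck 112 mm wide, y -75 to +75, 20 to 32 high; plaster mould on it 88 x 92, y -21 to +71, top at 90. Pointers at mid length on both sides. At its right end a gauge barrel (y -30 to -73) and a flat scale bar, 66 wide, y -75 to -167, top at 32
- gauge (a joint): how far the sprung gauge is drawn out of the carrier, in m, towards the carrier's -y: 0 fully in (against a stop), 0.025 at the heavy mark, 0.040 end stop. The spring gives 2 N at 0 and 7 N at the mark
- gauge_grip (a point): middle of the gauge's black flat upright grip: 34 mm across the rail, 14 along it, top 17 mm above this point, foot 27 below. Moves with the gauge; when fully in, 120 mm behind and 60 above the carrier's origin. A 10 mm rod, 14 mm below, runs to the barrel; 38 mm are free between grip and deck. Pushing it when fully in pushes the carrier. Thin pointers on its sides run over the scale bar
- gauge_mark (a point): where gauge_grip is when the gauge is drawn to the heavy mark: 145 mm behind the carrier's origin, 60 mm above it; the mark itself is the thick black line across the scale bar below
- scraper: a flat scraper, 260 mm long, steel blade and wooden handle, lying on the bench on the robot's side of the rail; origin under its centre; to be left alone
- brush: a wooden-handled brush, 190 mm long, lying on the bench left of the scraper; origin under its centre; to be left alone
- mallet: a mallet with rubber head, 250 mm long, lying on the bench at the right front; origin under its centre; to be left alone
- cup: an open white plastic beaker, 80 mm wide and 100 mm high, beyond the rail; origin under its centre; to be left alone
- mould_part: a single loose plaster block, 80 x 110 x 50 mm, lying on the bench beyond the rail; origin under its centre; to be left alone
- bowl: a dark rubber mixing bowl, 170 mm wide and 75 mm high, left of the rail; origin under its centre; to be left alone
- bottle: a white plastic bottle, 72 mm wide and 170 mm high, right of the rail; origin under its centre; to be left alone

How it is judged:
On the way, in this order (a step that is already met when the one before it is completed fails the run):
1. the carrier has been pushed home in the next station (within 3 mm) and stands still (y of carrier in the frame of next_station between -0.003 and 0.003 m and linear speed of carrier below 0.01 m/s and value of joint gauge below 0.006 m), for 0.3 s.
2. the gauge is drawn to the mark (25 mm, give or take 4 mm) and held there for at least 1.2 s while the carrier stays home (y of carrier in the frame of next_station between -0.003 and 0.003 m and value of joint gauge between 0.021 and 0.029 m), for 1.2 s.
At the end, for the whole second after the job is handed in: the carrier rests level in the next station, within 3 mm of its home position along the rail, and the gauge is fully in (within 2 mm) (y of carrier in the frame of next_station between -0.003 and 0.003 m and linear speed of carrier below 0.01 m/s and value of joint gauge below 0.002 m and angle between carrier's own z axis and vertical below 0.03 rad); the robot touches nothing.
It fails at once if the carrier ran more than 12 mm past the next station (y of carrier in the frame of next_station above 0.012 m).
It fails at once if the gauge was drawn clearly beyond the mark (more than 34 mm) (value of joint gauge above 0.034 m).
It fails at once if the gauge was let snap back (faster than 0.3 m/s while still more than 6 mm out) (velocity of joint gauge below -0.3 m/s and value of joint gauge above 0.006 m).
It fails at once if another thing on the bench was moved by more than 30 mm (distance of any of scraper, brush, mallet, cup, mould_part, bowl, bottle from where it was at the start of the episode above 0.03 m).
It also fails if it takes over 54 s, if anything falls off the work surface, if the arm or the gripper's body presses on something with over 40 N, if the wrist force passes 120 N, or if a joint passes its speed limit or range.

ROBOT

A 6-joint arm with a two-finger parallel gripper is mounted at the origin on the work surface. World frame = base frame: x ahead of the robot, y to its left, z up, the work surface at z = 0. Lengths are in m, angles in rad, forces in N, time in s.
With the tool pointing down it reaches from about 0.35 to 1 m from the base axis. Payload 7.1 kg.
Tool frame: the origin (TCP) lies at the very end of the fingers, on their centre line; the grasp point (between the pads) lies 19 mm behind it; z points along the fingers, y is the line along which they close (so a half turn about z gives the same grasp; the last joint's range is limited). The gripper opens to 85 mm and grips with 20 to 120 N. Pads are 22 mm wide; open, the fingers measure 114 mm over their backs; the gripper's body (76 mm by 85 mm) begins 54 mm behind the grasp point. The pads swing forward as they close: fully open they stand 13 mm farther back than shut.
Start: joints at [1.184, 0.423, 1.63, -0, 1.089, -0.019], TCP at [0.225, 0.583, 0.231] pointing down, gripper open.
Joint ranges: [-3, 3], [-0.9, 2.11], [0.09, 2.58], [-1.31, 4.45], [0.11, 2.69], [-2.54, 2.54]. Speed limits (rad/s): [2.39, 2.39, 3.01, 3.14, 3.14, 3.14].

INTERFACE

Orientations are given as a unit quaternion [w, x, y, z].
In Python, from rig import bot gives the robot as it stands.
- The arm moves only by the tool step_arm, never from a script. Its arguments are lists of equal length, an entry for each row: "slide": the shift along the tool's x, y, z in mm, a list of three; "delta_rot": the turn, a rotation vector about the tool's x, y, z in rad, a list of three; "claw": the finger opening in mm, from 0 to 85.4. In form: {"slide": [[dx, dy, dz], ...], "delta_rot": [[wx, wy, wz], ...], "claw": [claw, ...]}. A call has exactly 10 rows; each row is the pose to reach, as a shift and turn from the pose commanded when the call began, along the tool's axes at that moment; what a row does not reach only later rows make up. A row lasts 1/12 s, in which the tool goes at most 41.7 mm and 7.16 degrees, less where a joint would pass 70% of its speed; a pose out of reach is approached as far as the arm can. A call with a gripper value outside its range is refused whole. The fingers move at their own pace and stop on an object; the grip force is fixed at half the most. Time passes only in rows, so rows that repeat a pose let the fingers close, or fill a call up. It gives the time, the measured TCP pose, the force, the opening and the grip force at its end, in the units of the state.
- bot.sense(): the state, without advancing time (a new reading comes with each control period).
- bot.snapshot(name): name is "scene" or "top" or "wrist"; returns a dict with "image" (400x640x3 uint8, red, green, blue), "range_z" (400x640 float32, m along the optical axis (not along the pixel's ray), 0 where there is no reading), "vfov" (degrees; the focal length in pixels is half the picture's height over the tangent of half this angle, whatever the lens; pixels are square), "cx", "cy" (the principal point, pixels), "camera_from_world" (4x4, takes a point from world to camera coordinates). Camera axes: x right, y down, z forward; pixel columns grow to the right and rows downward; lengths in m; the calibration is good to about 2 mm. The wrist camera is an equidistant fisheye: a pixel r from the principal point sees the ray r / f radians off the axis. A picture is of the moment at which its call begins.
- bot.job_done(): hands the job in; it is judged then, once.
Trained networks look in the newest picture that a camera, given by its name, has taken for a name from the list of things; names that differ only in an ending like _2 or _b are one class to them, and where a whole thing is asked for, a point or a joint stands for the part that bears it (a point fixed in the world has none). Each returns a list of dicts, best first, with "p" (0 to 1); they miss things now and then, are a little off and sometimes report something else, mostly with a low value. They report only what shows in the picture. A call takes as long as a camera call.
- bot.outline_of(camera, target): "mask" (400x640 bool, what is visible of it) and "extent" ([centre column, centre row, width, height] in pixels, round what is visible of it).
- bot.pinpoint(camera, target): "pixel" ([column, row] in pixels: a listed point, or the origin of a listed thing).
The state is a dict: "time_s": time; "joint_positions": joint angles; "joint_vel": joint speeds; "joint_efforts": joint torques, N m; "ee_pos": TCP position; "eef_rot": TCP orientation; "ft_force": force on the tool from outside, world axes, zero at the start; "wrist_torque": the same for the moment, N m; "opening": opening from 0.0 (shut) to 1.0 (fully open); "grip_force": force on a finger pad.
Only numpy, scipy, OpenCV 4.12 (cv2) and the standard library are available. Lean on these libraries where they do the work, as an engineer would, in place of code of your own. Each camera call takes 0.05 s, during which the arm holds its last target. There are 200 camera calls.

## Working session

There is one attempt and no reset: what is moved stays moved. The work goes in short steps, Python scripts to look and compute and a tool call to move; the robot and the scene stay as the last step left them, time stands still between calls to the robot, and variables do not carry over. Pictures are saved under pics/ and viewed, at most 13 in all, crops included, and the job is handed in when it is done.

Besides the shell and the picture viewer there is one more tool, called after "Request:" as name(argument=value, ...) on one line, values as JSON. step_arm: Moves the arm, as the interface text tells. Its arguments: {"type":"object","properties":{"slide":{"type":"array"},"delta_rot":{"type":"array"},"claw":{"type":"array"}},"required":["slide","delta_rot","claw"]}

```bash
mkdir -p pics; cat > h.py <<'E'
import numpy as np, cv2
from rig import bot
from scipy.spatial.transform import Rotation as R
def f(s): return 200/np.tan(np.radians(s['vfov'])/2)
def world(s,u,v,z=None):
    """pixel to world, by depth or by plane z"""
    T=np.linalg.inv(s['camera_from_world']); ff=f(s)
    d=np.array([(u-s['cx'])/ff,(v-s['cy'])/ff,1.])
    if z is None:
        k=s['range_z'][int(round(v)),int(round(u))]
    else:
        k=(z-T[2,3])/(T[:3,:3]@d)[2]
    return T[:3,:3]@(d*k)+T[:3,3]
def save(s,n): cv2.imwrite('pics/'+n,cv2.cvtColor(s['image'],cv2.COLOR_RGB2BGR))
E
python3 - <<'E'
from h import *
S={}
for c in('top','scene'):
    s=bot.snapshot(c); save(s,c+'0.png'); S[c]=s
    for t,z in(('rail',0),('carrier',.012),('gauge_grip',.072),('gauge_mark',.072),('next_station',.012),('last_station',.012)):
        r=bot.pinpoint(c,t)[:1]
        for q in r: print(c,t,np.round(q['pixel'],1),round(q['p'],2),np.round(world(s,*q['pixel'],z),4),np.round(world(s,*q['pixel']),4))
print(bot.sense())
E
```

```text
top rail [326.4 236. ] 0.68 [ 0.5136 -0.0508 -0.    ] [ 0.5069 -0.0469  0.1027]
top carrier [344.2 232.5] 0.97 [ 0.5237 -0.104   0.012 ] [ 0.517  -0.0973  0.1028]
top gauge_grip [388.2 230.5] 0.59 [ 0.5257 -0.227   0.072 ] [ 0.5239 -0.2233  0.0949]
top gauge_mark [397.7 232.9] 0.64 [ 0.5188 -0.2543  0.072 ] [ 0.5209 -0.2595  0.0436]
top next_station [293.1 234.5] 0.73 [0.5169 0.0501 0.012 ] [0.5169 0.0501 0.0122]
top last_station [253.5 236.7] 0.67 [0.5097 0.1693 0.012 ] [0.51   0.1699 0.0071]
scene rail [298.4 186. ] 0.79 [ 0.4955 -0.0573  0.    ] [ 0.5415 -0.0388  0.0778]
scene carrier [279.2 186.6] 0.92 [ 0.5224 -0.1068  0.012 ] [ 0.5599 -0.0878  0.0775]
scene gauge_grip [238.9 159.4] 0.67 [ 0.5073 -0.2311  0.072 ] [ 0.5182 -0.2235  0.0894]
scene gauge_mark [229.1 165. ] 0.57 [ 0.5341 -0.2494  0.072 ] [ 0.5174 -0.2623  0.0439]
scene next_station [327.8 200.9] 0.73 [0.5235 0.042  0.012 ] [0.5239 0.0421 0.0128]
scene last_station [374.5 207.3] 0.97 [0.5015 0.1738 0.012 ] [0.5008 0.1738 0.0109]
{'time_s': 0.7, 'joint_positions': array([ 1.18401049e+00,  4.23094430e-01,  1.62988861e+00,  1.06678470e-05,
        1.08860940e+00, -1.90197904e-02]), 'joint_vel': array([-0.00015607, -0.00223749,  0.00053778,  0.00099056,  0.0002155 ,
        0.00079629]), 'joint_efforts': array([-1.23732705e-03, -5.57185292e+01, -2.82101154e+01,  2.91027823e-05,
        4.64534623e-04, -2.44058282e-05]), 'ee_pos': array([0.22468782, 0.58320302, 0.23132702]), 'eef_rot': array([-4.60782628e-06,  1.82850931e-01,  9.83140650e-01,  1.05434779e-06]), 'ft_force': array([ 0.12498524, -0.71092938,  0.05275926]), 'wrist_torque': array([-0.04326778, -0.0324679 ,  0.035672  ]), 'grip_force': 0.0, 'opening': 1.0056373775284229}
```

View pics/top0.png

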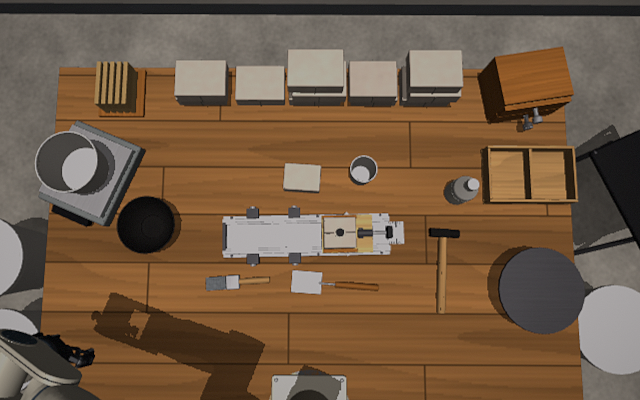

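View pics/scene0.png

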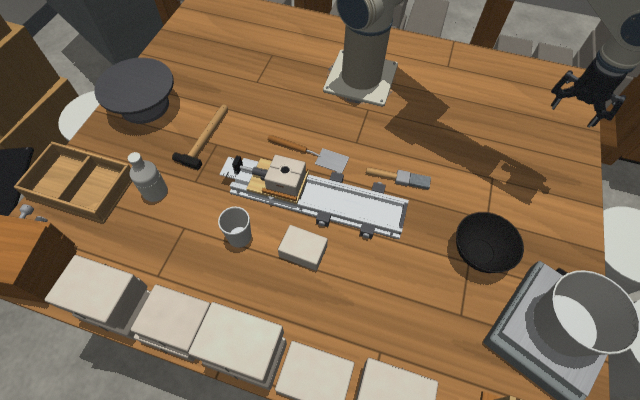

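The top view shows the carrier at about (344,232), the grip at about (385,231) and the station housings at x≈294 and 253. The rail is turned roughly 3°. The scene view agrees, with the grip at (238,160). Next I'll work out the approach above the grip and look with the wrist camera.

```bash
cat >> h.py <<'E'
def plan(p,th):
    """slide mm and rotvec to bring the TCP to p, pointing down, tool y along the rail's x at yaw th"""
    s=bot.sense(); q=s['eef_rot']; A=R.from_quat([q[1],q[2],q[3],q[0]])
    c,n=np.cos(th),np.sin(th)
    y=np.array([c,n,0]); z=np.array([0,0,-1.]); B=R.from_matrix(np.c_[np.cross(y,z),y,z])
    print('slide',np.round(A.inv().apply(np.array(p)-s['ee_pos'])*1000,1),'rot',np.round((A.inv()*B).as_rotvec(),4),'at',np.round(s['ee_pos'],4),'F',np.round(s['ft_force'],1),'t',round(s['time_s'],2))
E
python3 -c "
from h import *
plan([.52,-.19,.25],.05)"
```

```text
slide [-553.6 -615.3  -18.7] rot [-0.    -0.     1.153] at [0.2247 0.5832 0.2313] F [ 0.1 -0.7  0.1] t 0.7
```

Request:
step_arm(slide=[[-554,-615,-19],[-554,-615,-19],[-554,-615,-19],[-554,-615,-19],[-554,-615,-19],[-554,-615,-19],[-554,-615,-19],[-554,-615,-19],[-554,-615,-19],[-554,-615,-19]], delta_rot=[[0,0,1.153],[0,0,1.153],[0,0,1.153],[0,0,1.153],[0,0,1.153],[0,0,1.153],[0,0,1.153],[0,0,1.153],[0,0,1.153],[0,0,1.153]], claw=[85,85,85,85,85,85,85,85,85,85])

```text
time_s: 1.53
ee_pos: [0.3739, 0.1924, 0.2413]
eef_rot: [0.0, 0.691, 0.722, 0.0]
ft_force: [0.7, -0.3, 0.2]
opening: 0.992
grip_force: 0.0
```

```bash
python3 -c "
from h import *
plan([.52,-.19,.25],.05)"
```

```text
slide [-388.4  129.2   -8.7] rot [ 0.0009 -0.0004 -0.0061] at [0.3739 0.1924 0.2413] F [ 0.7 -0.3  0.2] t 1.53
```

Request:
step_arm(slide=[[-380,127,-9],[-380,127,-9],[-380,127,-9],[-380,127,-9],[-380,127,-9],[-380,127,-9],[-380,127,-9],[-380,127,-9],[-380,127,-9],[-380,127,-9]], delta_rot=[[0,0,0],[0,0,0],[0,0,0],[0,0,0],[0,0,0],[0,0,0],[0,0,0],[0,0,0],[0,0,0],[0,0,0]], claw=[85,85,85,85,85,85,85,85,85,85])

```text
time_s: 2.37
ee_pos: [0.5206, -0.1828, 0.2503]
eef_rot: [0.001, 0.69, 0.724, 0.0]
ft_force: [0.7, 0.2, -0.3]
opening: 0.999
grip_force: 0.0
```

```bash
cat >> h.py <<'E'
def wworld(s,u,v,z):
    T=np.linalg.inv(s['camera_from_world']); a=np.array([u-s['cx'],v-s['cy']]); r=np.hypot(*a); t=r/f(s)
    d=T[:3,:3]@np.r_[a/max(r,1e-9)*np.sin(t),np.cos(t)]
    return d*(z-T[2,3])/d[2]+T[:3,3]
def wpix(s,p):
    c=s['camera_from_world']@np.r_[p,1]; r=np.hypot(c[0],c[1]); t=np.arctan2(r,c[2])*f(s)
    return np.array([s['cx'],s['cy']])+c[:2]/r*t
E
python3 - <<'E'
from h import *
s=bot.snapshot('wrist'); save(s,'w1.png')
for t,z in(('carrier',.012),('gauge_grip',.072),('gauge_mark',.072),('next_station',.012),('last_station',.012),('rail',0)):
    for q in bot.pinpoint('wrist',t)[:1]: print(t,np.round(q['pixel'],1),round(q['p'],2),np.round(wworld(s,*q['pixel'],z),4))
plan([.525,-.227,.15],.05)
E
```

```text
carrier [321.8 109.1] 0.84 [ 0.5222 -0.1087  0.012 ]
gauge_grip [322.1 219.1] 0.83 [ 0.528  -0.2279  0.072 ]
gauge_mark [317.7 242.8] 0.83 [ 0.5245 -0.2565  0.072 ]
rail [383.9 333.3] 0.67 [ 0.6426 -0.4494  0.    ]
slide [-49.4   3.7  99.8] rot [-0.0006 -0.0005  0.0011] at [ 0.5188 -0.1779  0.2498] F [ 0.9  0.6 -0.6] t 2.72
```

View pics/w1.png

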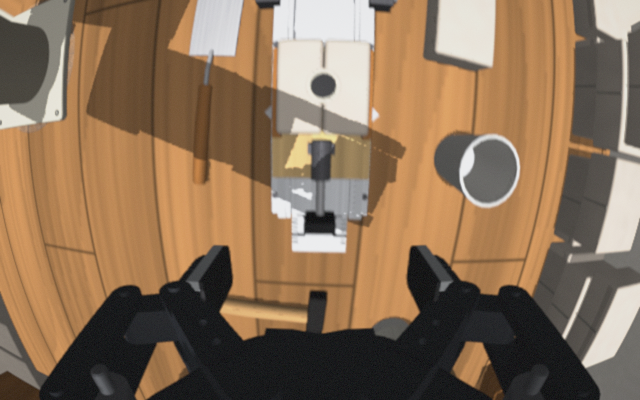

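The wrist view shows the grip at (320,222), the carrier centre near (322,109), and the rail nearly vertical in the picture, with both fingers straddling its line. I'll get the rail's yaw from the top view's outline.

```bash
python3 - <<'E'
from h import *
s=bot.snapshot('top')
for t,z in(('rail',.028),('carrier',.06)):
    o=bot.outline_of('top',t)[0]; m=o['mask']
    v,u=np.nonzero(m); P=np.array([world(s,a,b,z)[:2] for a,b in zip(u,v)],np.float32)
    D=np.array([world(s,a,b) for a,b in zip(u,v)]); 
    if t=='rail':
        k=(D[:,2]>.02)&(D[:,2]<.036); L=D[k]; print('lips',k.sum())
        r=cv2.minAreaRect(L[:,:2].astype(np.float32)); print('liprect',r)
    print(t,o['p'],cv2.minAreaRect(P))
# yaw from the rail's long edges
g=bot.snapshot('wrist')
for t in('next_station','gauge_grip'):
    for q in bot.outline_of('wrist',t)[:1]: 
        v,u=np.nonzero(q['mask']); print(t,q['p'],q['extent'])
        if t=='gauge_grip': save({'image':g['image']*q['mask'][...,None].astype(np.uint8)},'m.png')
plan([.527,-.227,.15],.05)
E
```

```text
lips 1712
liprect ((0.5144268870353699, 0.029343634843826294), (0.17677804827690125, 0.4671313762664795), 1.910872459411621)
rail 0.86 ((0.5140076875686646, 0.02847135066986084), (0.17616629600524902, 0.46631982922554016), 1.5370771884918213)
carrier 0.63 ((0.5219123959541321, -0.14781822264194489), (0.12248934805393219, 0.23854906857013702), 8.06515884399414)
next_station 0.83 [325.0, 111.8, 144.7, 223.7]
slide [-48.9   5.1 100. ] rot [0.0002 0.0001 0.0009] at [ 0.5194 -0.1784  0.25  ] F [-0.6  0.6  0.7] t 3.02
```

```bash
python3 - <<'E'
from h import *
s=bot.snapshot('top')
g=cv2.cvtColor(s['image'],cv2.COLOR_RGB2HSV); w=(g[...,1]<70)&(g[...,2]>90)
D=np.array([[world(s,u,v) for u in range(215,410)] for v in range(200,275)])
w=w[200:275,215:410]
# bright rail/grey edges: outermost white pixel of each column, seen at lip height .028
for side in(0,1):
    A=[]
    for j in range(195):
        u=215+j
        if 243<u<262 or 284<u<304 or u>318 or u<226: continue
        r=np.nonzero((D[:,j,2]>.018)&(D[:,j,2]<.04))[0]
        if len(r): A.append(world(s,u,200+(r.min() if side==0 else r.max()),.028)[:2])
    A=np.array(A); p=np.polyfit(A[:,1],A[:,0],1)
    e=A[:,0]-np.polyval(p,A[:,1]); k=abs(e)<.006; p=np.polyfit(A[k,1],A[k,0],1)
    print(side,len(A),k.sum(),'slope',p, 'std',e.std(),'x at y=.05',np.polyval(p,.05))
# housings (dark) centroids
G=cv2.cvtColor(s['image'],cv2.COLOR_RGB2GRAY)
for lo,hi,a,b in((205,218,244,262),(205,218,285,303),(253,267,244,262),(253,267,285,303)):
    v,u=np.nonzero(G[lo:hi,a:b]<75); print('housing',np.round(world(s,u.mean()+a,v.mean()+lo,.03),4),len(u))
E
```

```text
0 56 55 slope [-0.02457033  0.56516959] std 0.0016458232188682528 x at y=.05 0.5639410720985415
1 56 54 slope [-0.03124008  0.46384324] std 0.002106227399031529 x at y=.05 0.46228123333125276
housing [0.5802 0.1745 0.03  ] 85
housing [0.5829 0.0508 0.03  ] 44
housing [0.4423 0.1685 0.03  ] 63
housing [0.4412 0.0451 0.03  ] 51
```

```bash
python3 -c "
from h import *
plan([.523,-.2275,.056],.03)"
```

```text
slide [-49.    1.1 194. ] rot [0.0001 0.     0.0207] at [ 0.5194 -0.1786  0.25  ] F [ 1.2 -0.6 -0.1] t 3.07
```

Request:
step_arm(slide=[[-30,1,15],[-49,1,50],[-49,1,80],[-49,1,110],[-49,1,110],[-49,1,110],[-49,1,110],[-49,1,110],[-49,1,110],[-49,1,110]], delta_rot=[[0,0,0.02],[0,0,0.02],[0,0,0.02],[0,0,0.02],[0,0,0.02],[0,0,0.02],[0,0,0.02],[0,0,0.02],[0,0,0.02],[0,0,0.02]], claw=[85,85,85,85,85,85,85,85,85,85])

```text
time_s: 3.9
ee_pos: [0.5238, -0.2282, 0.1415]
eef_rot: [0.001, 0.696, 0.718, 0.0]
ft_force: [0.2, 0.4, -0.6]
opening: 0.997
grip_force: 0.0
```

```bash
python3 - <<'E'
from h import *
s=bot.snapshot('wrist'); save(s,'w2.png')
for t,z in(('gauge_grip',.072),('gauge_mark',.072),('carrier',.012),('next_station',.012)):
    for q in bot.pinpoint('wrist',t)[:1]: print(t,np.round(q['pixel'],1),round(q['p'],2),np.round(wworld(s,*q['pixel'],z),4))
print(wpix(s,[.523,-.2275,.089]))
plan([.523,-.2275,.056],.03)
E
```

```text
gauge_grip [319.2 212.1] 0.78 [ 0.5255 -0.23    0.072 ]
gauge_mark [319.1 243.3] 0.82 [ 0.5262 -0.2545  0.072 ]
carrier [321.6  56.9] 0.96 [ 0.524  -0.1096  0.012 ]
next_station [319.7  58.7] 0.73 [ 0.5224 -0.1113  0.012 ]
[315.6477812  216.28991629]
slide [ 0.5  0.  84.2] rot [0.0005 0.0002 0.0001] at [ 0.523  -0.2279  0.1402] F [ 0.4  0.2 -0.5] t 4.15
```

View pics/w2.png

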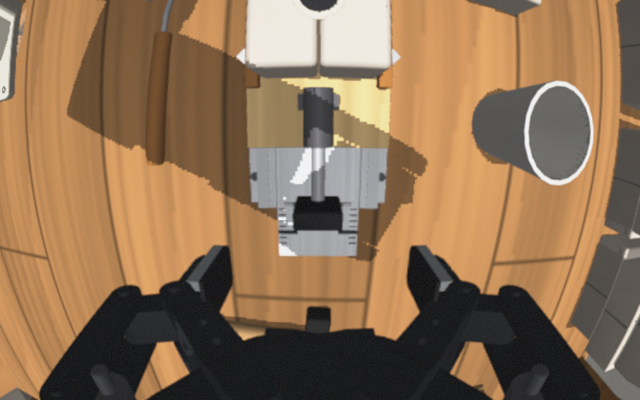

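The grip's top is at (319,212), about 2 mm away from where I aimed. I'll correct for that, lower the gripper and close it.

Request:
step_arm(slide=[[-1,2,25],[-1,2,50],[-1,2,70],[-1,2,84],[-1,2,84],[-1,2,84],[-1,2,84],[-1,2,84],[-1,2,84],[-1,2,84]], delta_rot=[[0,0,0],[0,0,0],[0,0,0],[0,0,0],[0,0,0],[0,0,0],[0,0,0],[0,0,0],[0,0,0],[0,0,0]], claw=[85,85,85,85,85,70,55,45,38,30])

```text
time_s: 4.98
ee_pos: [0.5246, -0.2293, 0.0572]
eef_rot: [0.0, 0.696, 0.718, -0.0]
ft_force: [-5.0, 0.4, 7.9]
opening: 0.388
grip_force: 58.7
```

Request:
step_arm(slide=[[0,0,0],[0,0,0],[0,0,0],[0,0,0],[0,0,0],[0,0,0],[0,0,0],[0,0,0],[0,0,0],[0,0,0]], delta_rot=[[0,0,0],[0,0,0],[0,0,0],[0,0,0],[0,0,0],[0,0,0],[0,0,0],[0,0,0],[0,0,0],[0,0,0]], claw=[20,20,20,20,20,20,20,20,20,20])

```text
time_s: 5.82
ee_pos: [0.5246, -0.2292, 0.0572]
eef_rot: [0.0, 0.696, 0.718, -0.0]
ft_force: [-4.4, -0.4, 7.8]
opening: 0.389
grip_force: 58.8
```

```bash
python3 - <<'E'
from h import *
s=bot.snapshot('wrist'); save(s,'w3.png')
plan([.521,-.09,.056],.03); x=bot.sense(); print(x['grip_force'],x['opening'],x['wrist_torque'])
s=bot.snapshot('top')
for t,z in(('carrier',.012),('next_station',.012),('gauge_grip',.072)):
    for q in bot.pinpoint('top',t)[:1]: print(t,round(q['p'],2),np.round(world(s,*q['pixel'],z),4))
E
```

```text
slide [139.3   0.6   1.1] rot [-0.      0.0007  0.0005] at [ 0.5246 -0.2292  0.0572] F [-4.8 -1.2  7.2] t 5.87
58.759809136390686 0.3901446861497303 [-0.11904609  0.7082664   0.13822869]
carrier 0.72 [ 0.514  -0.1045  0.012 ]
next_station 0.78 [0.5172 0.0489 0.012 ]
```

View pics/w3.png

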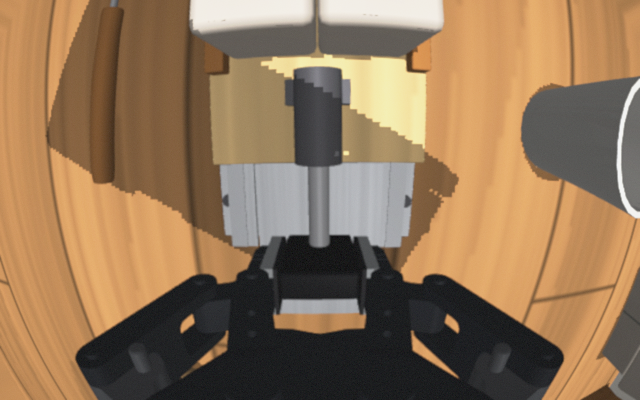

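The grip is held squarely, with the black block between the pads at (320,260). Now I'll push, watching the force.

Request:
step_arm(slide=[[3,0,0],[10,0,0],[18,0,0],[26,0,0],[34,0,0],[42,0,0],[50,0,0],[56,0,0],[60,0,0],[60,0,0]], delta_rot=[[0,0,0],[0,0,0],[0,0,0],[0,0,0],[0,0,0],[0,0,0],[0,0,0],[0,0,0],[0,0,0],[0,0,0]], claw=[20,20,20,20,20,20,20,20,20,20])

```text
time_s: 6.9
ee_pos: [0.523, -0.1702, 0.0572]
eef_rot: [0.001, 0.696, 0.718, -0.001]
ft_force: [-6.0, -8.7, 7.1]
opening: 0.387
grip_force: 59.7
```

```bash
python3 - <<'E'
from h import *
s=bot.snapshot('top'); cv2.imwrite('pics/t2.png',cv2.resize(s['image'][190:280,200:420,::-1],None,fx=3.6,fy=3.6))
plan([.521,-.09,.056],.03); x=bot.sense(); print(x['grip_force'],x['opening'])
for t,z in(('carrier',.012),('next_station',.012),('gauge_grip',.072)):
    for q in bot.pinpoint('top',t)[:1]: print(t,round(q['p'],2),np.round(world(s,*q['pixel'],z),4))
s=bot.snapshot('wrist')
for t,z in(('carrier',.012),('next_station',.012),('gauge_grip',.072)):
    for q in bot.pinpoint('wrist',t)[:1]: print(t,round(q['p'],2),np.round(wworld(s,*q['pixel'],z),4))
E
```

```text
slide [80.3  0.5  1.1] rot [0.0005 0.0022 0.0008] at [ 0.523  -0.1702  0.0572] F [-5.8 -8.8  7.1] t 6.95
59.68364238739014 0.38762723531287974
carrier 0.56 [0.3861 0.2121 0.012 ]
next_station 0.9 [0.5178 0.0483 0.012 ]
carrier 0.75 [ 0.5213 -0.0516  0.012 ]
gauge_grip 0.74 [ 0.5262 -0.1721  0.072 ]
```

View pics/t2.png

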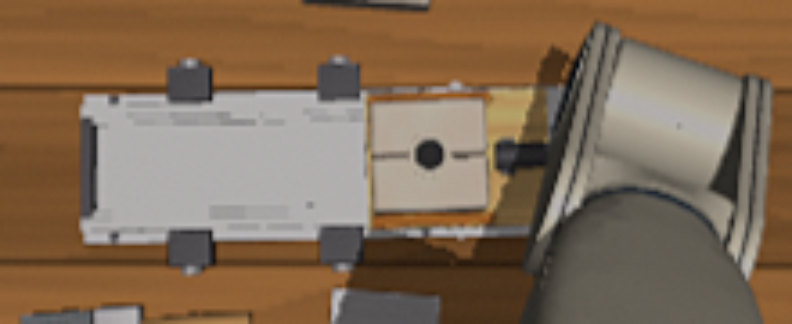

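The crop shows the carrier's front edge at x≈368, short of the first housings at x≈340. It has moved along the rail as planned.

Request:
step_arm(slide=[[4,0,0],[8,0,0],[12,0,0],[16,0,0],[20,0,0],[24,0,0],[28,0,0],[32,0,0],[36,0,0],[40,0,0]], delta_rot=[[0,0,0],[0,0,0],[0,0,0],[0,0,0],[0,0,0],[0,0,0],[0,0,0],[0,0,0],[0,0,0],[0,0,0]], claw=[20,20,20,20,20,20,20,20,20,20])

```text
time_s: 8.13
ee_pos: [0.522, -0.1314, 0.0573]
eef_rot: [0.002, 0.696, 0.718, -0.001]
ft_force: [-5.8, -16.8, 6.8]
opening: 0.389
grip_force: 59.5
```

Request:
step_arm(slide=[[4,0,0],[8,0,0],[12,0,0],[16,0,0],[20,0,0],[24,0,0],[28,0,0],[32,0,0],[36,0,0],[40,0,0]], delta_rot=[[0,0,0],[0,0,0],[0,0,0],[0,0,0],[0,0,0],[0,0,0],[0,0,0],[0,0,0],[0,0,0],[0,0,0]], claw=[20,20,20,20,20,20,20,20,20,20])

```text
time_s: 8.97
ee_pos: [0.521, -0.0911, 0.0572]
eef_rot: [0.002, 0.696, 0.718, -0.001]
ft_force: [-3.3, -14.5, 6.8]
opening: 0.385
grip_force: 59.6
```

```bash
cat > look.py <<'E'
from h import *
for c in('top','wrist'):
    s=bot.snapshot(c); save(s,c+'_l.png')
    for t,z in(('carrier',.012),('next_station',.012),('gauge_grip',.072)):
        for q in bot.pinpoint(c,t)[:1]: print(c,t,round(q['p'],2),np.round(q['pixel'],1),np.round((world if c=='top' else wworld)(s,*q['pixel'],z),4))
plan([.518,-.072,.056],.03)
E
python3 look.py
```

```text
top carrier 0.9 [297.1 235.8] [0.513 0.038 0.012]
wrist carrier 0.62 [317.3  32.1] [0.5176 0.0278 0.012 ]
wrist gauge_grip 0.76 [320.9 268.4] [ 0.5232 -0.0926  0.072 ]
slide [18.6 -2.4  1.2] rot [0.001  0.0021 0.0007] at [ 0.5209 -0.0905  0.0572] F [-3.5 -9.8  7.4] t 9.37
```

Request:
step_arm(slide=[[2,0,0],[4,0,0],[6,0,0],[8,0,0],[10,0,0],[12,0,0],[12,0,0],[12,0,0],[12,0,0],[12,0,0]], delta_rot=[[0,0,0],[0,0,0],[0,0,0],[0,0,0],[0,0,0],[0,0,0],[0,0,0],[0,0,0],[0,0,0],[0,0,0]], claw=[20,20,20,20,20,20,20,20,20,20])

```text
time_s: 10.2
ee_pos: [0.5207, -0.0785, 0.0573]
eef_rot: [0.001, 0.696, 0.718, -0.0]
ft_force: [-4.0, -10.0, 7.8]
opening: 0.389
grip_force: 59.6
```

Request:
step_arm(slide=[[0.5,0,0],[1,0,0],[1.5,0,0],[2,0,0],[2.5,0,0],[3,0,0],[3,0,0],[3,0,0],[3,0,0],[3,0,0]], delta_rot=[[0,0,0],[0,0,0],[0,0,0],[0,0,0],[0,0,0],[0,0,0],[0,0,0],[0,0,0],[0,0,0],[0,0,0]], claw=[20,20,20,20,20,20,20,20,20,20])

```text
time_s: 11.03
ee_pos: [0.5205, -0.0751, 0.0572]
eef_rot: [0.001, 0.696, 0.718, -0.0]
ft_force: [-4.7, -7.9, 8.4]
opening: 0.388
grip_force: 59.7
```

```bash
python3 look.py
```

```text
top carrier 0.96 [293.3 234.8] [0.516  0.0494 0.012 ]
wrist carrier 0.84 [318.8  33.7] [0.5181 0.0422 0.012 ]
wrist gauge_grip 0.77 [318.8 266.5] [ 0.5217 -0.0762  0.072 ]
slide [ 3.2 -2.4  1.2] rot [0.001  0.0016 0.0004] at [ 0.5205 -0.0751  0.0572] F [-3.9 -8.2  8.5] t 11.43
```

Request:
step_arm(slide=[[0.5,0,0],[1,0,0],[1.5,0,0],[2,0,0],[2,0,0],[2,0,0],[2,0,0],[2,0,0],[2,0,0],[2,0,0]], delta_rot=[[0,0,0],[0,0,0],[0,0,0],[0,0,0],[0,0,0],[0,0,0],[0,0,0],[0,0,0],[0,0,0],[0,0,0]], claw=[20,20,20,20,20,20,20,20,20,20])

```text
time_s: 12.27
ee_pos: [0.5204, -0.0736, 0.0572]
eef_rot: [0.001, 0.696, 0.718, -0.0]
ft_force: [-3.3, -10.3, 8.2]
opening: 0.386
grip_force: 59.7
```

```bash
python3 look.py; python3 - <<'E'
import cv2
a=cv2.imread('pics/top_l.png')[195:275,225:400]; cv2.imwrite('pics/t5.png',cv2.resize(a,None,fx=4.5,fy=4.5,interpolation=cv2.INTER_CUBIC))
E
```

```text
top carrier 0.97 [292.5 237.3] [0.5085 0.0518 0.012 ]
wrist carrier 0.74 [320.3  31.1] [0.5189 0.0454 0.012 ]
wrist gauge_grip 0.58 [320.2 268.5] [ 0.5223 -0.0757  0.072 ]
slide [ 1.7 -2.4  1.2] rot [0.0011 0.0021 0.0002] at [ 0.5204 -0.0736  0.0572] F [ -4.1 -10.5   8.2] t 12.67
```

View pics/t5.png

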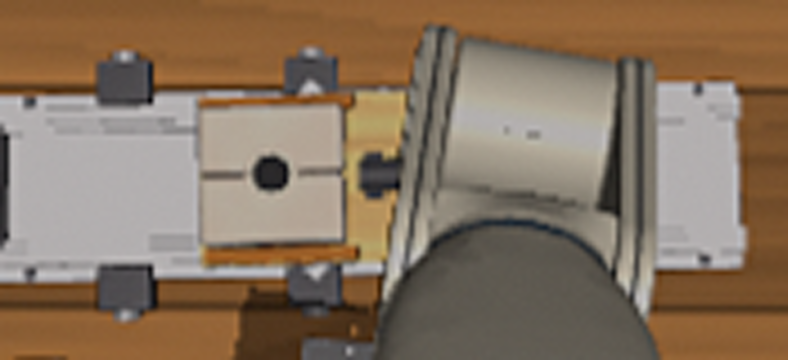

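The pointers at (311,88) and (317,272) stand about level with the housing centres, x≈314, so the carrier is close to home. I'll open the fingers so the rollers can centre it, rise, and check.

Request:
step_arm(slide=[[0,0,0],[0,0,0],[0,0,0],[0,0,0],[0,0,-15],[0,0,-40],[0,0,-65],[0,0,-85],[0,0,-85],[0,0,-85]], delta_rot=[[0,0,0],[0,0,0],[0,0,0],[0,0,0],[0,0,0],[0,0,0],[0,0,0],[0,0,0],[0,0,0],[0,0,0]], claw=[60,75,85,85,85,85,85,85,85,85])

```text
time_s: 13.5
ee_pos: [0.5209, -0.0719, 0.1419]
eef_rot: [0.001, 0.696, 0.718, 0.001]
ft_force: [0.0, 0.1, -0.4]
opening: 1.001
grip_force: 0.0
```

```bash
python3 look.py; cp pics/wrist_l.png pics/w6.png
```

```text
top carrier 0.79 [293.3 236.2] [0.5118 0.0494 0.012 ]
wrist carrier 0.95 [322.   57.2] [0.5193 0.0465 0.012 ]
wrist gauge_grip 0.68 [321.1 216.5] [ 0.5222 -0.0761  0.072 ]
slide [-0.1 -1.7 84.1] rot [-0.0014 -0.0003 -0.    ] at [ 0.5198 -0.0719  0.1401] F [-0.1  0.4 -0.4] t 13.9
```

View pics/w6.png

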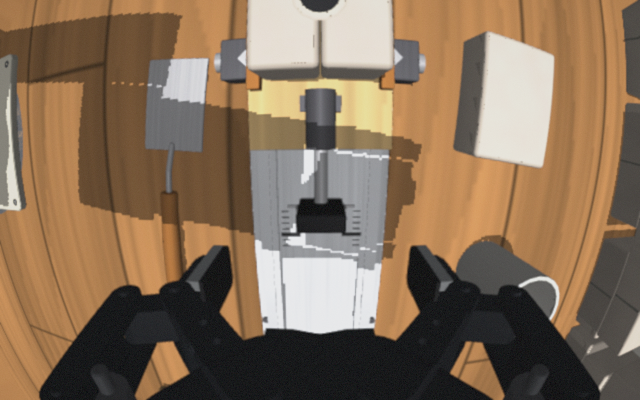

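The pointers at (243,58) and (401,58) stand level with the housings, which span rows 38–82. I'll measure both with the depth.

```bash
python3 - <<'E'
from h import *
s=bot.snapshot('wrist'); T=np.linalg.inv(s['camera_from_world']); print('cam',T[:3,3])
V,U=np.mgrid[0:130,170:470].reshape(2,-1)
a=np.c_[U-s['cx'],V-s['cy']]; r=np.hypot(*a.T); t=r/f(s); k=s['range_z'][V,U]
P=np.c_[a/r[:,None]*np.tan(t)[:,None]*k[:,None],k]@T[:3,:3].T+T[:3,3]
e=np.array([.9996,.03]); n=np.array([-.03,.9996])
X=(P[:,:2]-[.513,.05])@e; Y=(P[:,:2]-[.513,.05])@n
for sg in(-1,1):
    m=(sg*X>.068)&(sg*X<.086)&(P[:,2]>.025)&(P[:,2]<.036)&(abs(Y)<.05)
    print('housing',sg,m.sum(),'Y',np.round([Y[m].min(),np.median(Y[m]),Y[m].max()],4),'z',np.median(P[m,2]))
    for lo,hi in((.036,.05),(.05,.06)):
        m=(sg*X>.057)&(sg*X<.075)&(P[:,2]>lo)&(P[:,2]<hi)&(abs(Y)<.05)
        if m.sum(): print('pointer',sg,m.sum(),'X',np.round([X[m].min(),X[m].max()],4),'Y',np.round([Y[m].min(),np.median(Y[m]),Y[m].max()],4),'z',np.round([P[m,2].min(),P[m,2].max()],4))
c=s['image'][20:100,190:450,::-1]; cv2.imwrite('pics/c7.png',cv2.resize(c,None,fx=3,fy=3,interpolation=cv2.INTER_CUBIC))
E
```

```text
cam [ 0.51909641 -0.00501712  0.28285041]
housing -1 557 Y [-0.0236 -0.0058  0.013 ] z 0.029760877206864544
pointer -1 31 X [-0.0609 -0.057 ] Y [-0.0111 -0.0067 -0.0019] z [0.0362 0.0385]
housing 1 839 Y [-0.0243 -0.0067  0.0123] z 0.0301156710915777
pointer 1 152 X [0.0571 0.0697] Y [-0.0499 -0.0357  0.0015] z [0.036  0.0488]
pointer 1 94 X [0.057  0.0592] Y [-0.0336 -0.0142  0.0369] z [0.0535 0.0579]
```

View pics/c7.png

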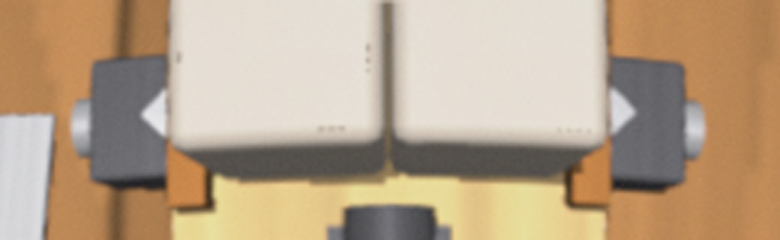

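```bash
python3 - <<'E'
from h import *
s=bot.snapshot('wrist')
n=np.array([-.03,.9996])
for u,v,z in((237.3,57.7,.037),(401.7,57.3,.037),((91/3+190),59/3+20,.03),(91/3+190,183/3+20,.03),(683/3+190,61/3+20,.03),(683/3+190,188/3+20,.03)):
    p=wworld(s,u,v,z); print(np.round(p,4),'Y',round(float((p[:2]-[.513,.05])@n),4))
for q in bot.pinpoint('wrist','gauge_grip')[:1]: print(np.round(wworld(s,*q['pixel'],.072),4))
plan([.519,-.0745,.058],.03)
E
```

```text
[0.4523 0.0418 0.037 ] Y -0.0064
[0.5836 0.0463 0.037 ] Y -0.0059
[0.4348 0.06   0.03  ] Y 0.0123
[0.4363 0.0238 0.03  ] Y -0.0239
[0.5991 0.0645 0.03  ] Y 0.0119
[0.5999 0.0275 0.03  ] Y -0.0251
[ 0.5225 -0.0753  0.072 ]
slide [-2.5 -1.1 82.6] rot [-0.0005 -0.0001 -0.    ] at [ 0.5201 -0.0719  0.1406] F [ 0.2  0.  -0.4] t 14.05
```

The carrier is home to within about 1 mm: the pointers and the housing centres are both at rail Y = −6.2 mm. Next I'll grip the gauge again.

Request:
step_arm(slide=[[-2,-1,25],[-2,-1,50],[-2,-1,70],[-2,-1,82],[-2,-1,82],[-2,-1,82],[-2,-1,82],[-2,-1,82],[-2,-1,82],[-2,-1,82]], delta_rot=[[0,0,0],[0,0,0],[0,0,0],[0,0,0],[0,0,0],[0,0,0],[0,0,0],[0,0,0],[0,0,0],[0,0,0]], claw=[85,85,85,85,85,70,55,45,38,30])

```text
time_s: 14.88
ee_pos: [0.5201, -0.0741, 0.0601]
eef_rot: [0.001, 0.696, 0.718, 0.001]
ft_force: [-0.4, 1.8, 6.9]
opening: 0.386
grip_force: 58.7
```

Request:
step_arm(slide=[[0,0,0],[0,0,0],[0,0,0],[0,0,0],[0,0,0],[0,0,0],[0,0,0],[0,0,0],[0,0,0],[0,0,0]], delta_rot=[[0,0,0],[0,0,0],[0,0,0],[0,0,0],[0,0,0],[0,0,0],[0,0,0],[0,0,0],[0,0,0],[0,0,0]], claw=[20,20,20,20,20,20,20,20,20,20])

```text
time_s: 15.72
ee_pos: [0.5201, -0.0741, 0.0601]
eef_rot: [0.001, 0.696, 0.718, 0.001]
ft_force: [-0.3, -0.0, 6.6]
opening: 0.39
grip_force: 58.9
```

```bash
cat > gl.py <<'E'
from h import *
s=bot.snapshot('wrist')
for t,z in(('carrier',.012),('gauge_grip',.072),('gauge_mark',.072)):
    for q in bot.pinpoint('wrist',t)[:1]: print(t,round(q['p'],2),np.round(q['pixel'],1),np.round(wworld(s,*q['pixel'],z),4))
# pointers against the home row: template match of pointer patches
x=bot.sense(); print(np.round(x['ee_pos'],4),np.round(x['ft_force'],1),x['grip_force'],x['time_s'])
E
python3 gl.py
```

```text
carrier 0.58 [319.6  34.4] [0.5182 0.0437 0.012 ]
gauge_grip 0.82 [319.8 265.2] [ 0.5218 -0.076   0.072 ]
[ 0.5201 -0.0741  0.0601] [0.2 0.6 5.6] 58.86802911758423 15.9167
```

Request:
step_arm(slide=[[-1,0,0],[-2.5,0,0],[-4,0,0],[-5.5,0,0],[-7,0,0],[-8.5,0,0],[-10,0,0],[-11.5,0,0],[-12,0,0],[-12,0,0]], delta_rot=[[0,0,0],[0,0,0],[0,0,0],[0,0,0],[0,0,0],[0,0,0],[0,0,0],[0,0,0],[0,0,0],[0,0,0]], claw=[20,20,20,20,20,20,20,20,20,20])

```text
time_s: 16.75
ee_pos: [0.5204, -0.0856, 0.06]
eef_rot: [0.001, 0.697, 0.718, 0.001]
ft_force: [-0.2, 4.4, 5.7]
opening: 0.388
grip_force: 58.9
```

```bash
python3 gl.py
```

```text
carrier 0.67 [317.8  13.5] [0.5171 0.0462 0.012 ]
gauge_grip 0.67 [320.1 262.3] [ 0.5222 -0.086   0.072 ]
gauge_mark 0.77 [320. 289.] [ 0.5227 -0.1009  0.072 ]
[ 0.5205 -0.0855  0.06  ] [0.6 4.5 5.6] 58.935962319374084 16.95
```

The 4.4 N matches 12 mm of draw, and the carrier has stayed put. I'll pull to 25 mm and hold.

Request:
step_arm(slide=[[-1,0,0],[-2.5,0,0],[-4,0,0],[-5.5,0,0],[-7,0,0],[-8.5,0,0],[-10,0,0],[-11.5,0,0],[-12.5,0,0],[-13,0,0]], delta_rot=[[0,0,0],[0,0,0],[0,0,0],[0,0,0],[0,0,0],[0,0,0],[0,0,0],[0,0,0],[0,0,0],[0,0,0]], claw=[20,20,20,20,20,20,20,20,20,20])

```text
time_s: 17.78
ee_pos: [0.5208, -0.0982, 0.0599]
eef_rot: [0.0, 0.697, 0.717, 0.001]
ft_force: [1.2, 6.7, 4.0]
opening: 0.386
grip_force: 59.0
```

```bash
python3 gl.py; python3 - <<'E'
from h import *
s=bot.snapshot('wrist'); cv2.imwrite('pics/c8.png',cv2.resize(s['image'][0:330,200:440,::-1],None,fx=1.8,fy=1.8))
E
```

```text
gauge_grip 0.76 [321.  264.9] [ 0.5231 -0.0999  0.072 ]
gauge_mark 0.83 [320.3 267.4] [ 0.5228 -0.1013  0.072 ]
[ 0.5208 -0.0981  0.0599] [1.9 6.1 4.2] 59.0484219789505 17.9833
```

View pics/c8.png

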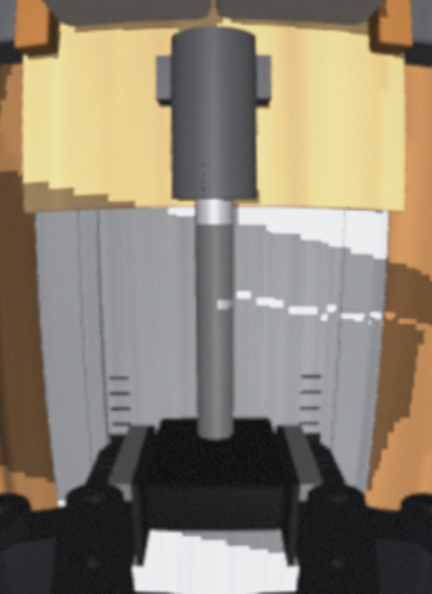

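Four scale ticks now show ahead of the grip (rows 377–425 in the crop) and the thick line lies under it. The reading is about 24 mm, so I'll draw 1 mm more and hold.

Request:
step_arm(slide=[[-0.5,0,0],[-1,0,0],[-1,0,0],[-1,0,0],[-1,0,0],[-1,0,0],[-1,0,0],[-1,0,0],[-1,0,0],[-1,0,0]], delta_rot=[[0,0,0],[0,0,0],[0,0,0],[0,0,0],[0,0,0],[0,0,0],[0,0,0],[0,0,0],[0,0,0],[0,0,0]], claw=[20,20,20,20,20,20,20,20,20,20])

```text
time_s: 18.87
ee_pos: [0.5208, -0.099, 0.0599]
eef_rot: [0.0, 0.697, 0.717, 0.001]
ft_force: [0.9, 7.0, 4.1]
opening: 0.387
grip_force: 59.1
```

Request:
step_arm(slide=[[0,0,0],[0,0,0],[0,0,0],[0,0,0],[0,0,0],[0,0,0],[0,0,0],[0,0,0],[0,0,0],[0,0,0]], delta_rot=[[0,0,0],[0,0,0],[0,0,0],[0,0,0],[0,0,0],[0,0,0],[0,0,0],[0,0,0],[0,0,0],[0,0,0]], claw=[20,20,20,20,20,20,20,20,20,20])

```text
time_s: 19.7
ee_pos: [0.5208, -0.099, 0.0599]
eef_rot: [0.0, 0.697, 0.717, 0.001]
ft_force: [0.4, 6.7, 5.0]
opening: 0.388
grip_force: 59.1
```

Request:
step_arm(slide=[[0,0,0],[0,0,0],[0,0,0],[0,0,0],[0,0,0],[0,0,0],[0,0,0],[0,0,0],[0,0,0],[0,0,0]], delta_rot=[[0,0,0],[0,0,0],[0,0,0],[0,0,0],[0,0,0],[0,0,0],[0,0,0],[0,0,0],[0,0,0],[0,0,0]], claw=[20,20,20,20,20,20,20,20,20,20])

```text
time_s: 20.53
ee_pos: [0.5208, -0.0991, 0.0599]
eef_rot: [0.0, 0.697, 0.717, 0.001]
ft_force: [1.4, 6.6, 3.6]
opening: 0.384
grip_force: 59.1
```

```bash
python3 gl.py;python3 gl.py; python3 -c "
from h import *
s=bot.snapshot('top')
for q in bot.pinpoint('top','carrier')[:1]: print(np.round(world(s,*q['pixel'],.012),4))"
```

```text
gauge_grip 0.97 [319.9 265. ] [ 0.5226 -0.1008  0.072 ]
gauge_mark 0.88 [320.6 265.6] [ 0.5229 -0.1011  0.072 ]
[ 0.5208 -0.0991  0.0599] [1.  7.  4.3] 59.05836582183838 20.7333
carrier 0.67 [540.2  67.1] [0.6804 0.0198 0.012 ]
gauge_grip 0.86 [319.6 263. ] [ 0.5224 -0.0997  0.072 ]
gauge_mark 0.85 [321.5 265.1] [ 0.5233 -0.1008  0.072 ]
[ 0.5208 -0.0991  0.0599] [1.  6.9 4.4] 59.05834436416626 20.9333
[0.5148 0.0509 0.012 ]
```

The gauge has held at 7 N on the mark for over 2 s. Now I'll guide it back in.

Request:
step_arm(slide=[[1,0,0],[3,0,0],[5,0,0],[7,0,0],[9,0,0],[11,0,0],[13,0,0],[15,0,0],[17,0,0],[19,0,0]], delta_rot=[[0,0,0],[0,0,0],[0,0,0],[0,0,0],[0,0,0],[0,0,0],[0,0,0],[0,0,0],[0,0,0],[0,0,0]], claw=[20,20,20,20,20,20,20,20,20,20])

```text
time_s: 21.87
ee_pos: [0.5203, -0.0805, 0.0601]
eef_rot: [0.001, 0.697, 0.718, 0.001]
ft_force: [0.4, 3.3, 6.8]
opening: 0.385
grip_force: 59.1
```

Request:
step_arm(slide=[[1,0,0],[2,0,0],[3,0,0],[4,0,0],[5,0,0],[5.5,0,0],[6,0,0],[6,0,0],[6,0,0],[6,0,0]], delta_rot=[[0,0,0],[0,0,0],[0,0,0],[0,0,0],[0,0,0],[0,0,0],[0,0,0],[0,0,0],[0,0,0],[0,0,0]], claw=[20,20,20,20,20,20,20,20,20,20])

```text
time_s: 22.7
ee_pos: [0.5201, -0.0748, 0.0601]
eef_rot: [0.001, 0.696, 0.718, 0.001]
ft_force: [0.0, 1.7, 5.8]
opening: 0.387
grip_force: 59.2
```

```bash
python3 gl.py
```

```text
carrier 0.71 [320.   34.4] [0.5185 0.043  0.012 ]
gauge_grip 0.93 [321.8 264.4] [ 0.5227 -0.0763  0.072 ]
[ 0.52   -0.0748  0.0601] [-0.1  2.5  6.6] 59.21458840370178 22.9
```

Request:
step_arm(slide=[[0.3,0,0],[0.7,0,0],[0.7,0,0],[0.7,0,0],[0.7,0,0],[0.7,0,0],[0.7,0,0],[0.7,0,0],[0.7,0,0],[0.7,0,0]], delta_rot=[[0,0,0],[0,0,0],[0,0,0],[0,0,0],[0,0,0],[0,0,0],[0,0,0],[0,0,0],[0,0,0],[0,0,0]], claw=[20,20,20,20,20,20,20,20,20,20])

```text
time_s: 23.73
ee_pos: [0.52, -0.0742, 0.0601]
eef_rot: [0.001, 0.696, 0.718, 0.001]
ft_force: [0.7, 1.1, 6.2]
opening: 0.382
grip_force: 59.3
```

Request:
step_arm(slide=[[0,0,0],[0,0,0],[0,0,0],[0,0,0],[0,0,-15],[0,0,-40],[0,0,-65],[0,0,-82],[0,0,-82],[0,0,-82]], delta_rot=[[0,0,0],[0,0,0],[0,0,0],[0,0,0],[0,0,0],[0,0,0],[0,0,0],[0,0,0],[0,0,0],[0,0,0]], claw=[60,75,85,85,85,85,85,85,85,85])

```text
time_s: 24.57
ee_pos: [0.5198, -0.0744, 0.1416]
eef_rot: [0.001, 0.696, 0.718, 0.001]
ft_force: [-0.3, 0.0, -0.3]
opening: 0.995
grip_force: 0.0
```

```bash
python3 gl.py; python3 - <<'E'
from h import *
s=bot.snapshot('wrist'); save(s,'w9.png'); o=cv2.imread('pics/w6.png')
n=cv2.imread('pics/w9.png')
for nm,(a,b,c,d) in {'grip':(195,240,275,365),'deck+mould':(60,155,250,392),'ptrL':(48,68,228,248),'ptrR':(48,68,394,412),'housR':(38,90,402,430),'housL':(38,90,215,236)}.items():
    print(nm,cv2.phaseCorrelate(o[a:b,c:d,1].astype(np.float32),n[a:b,c:d,1].astype(np.float32)))
E
```

```text
carrier 0.82 [320.9  55.9] [0.5194 0.0452 0.012 ]
gauge_grip 0.91 [320.9 211.9] [ 0.5227 -0.076   0.072 ]
gauge_mark 0.74 [319.8 242.8] [ 0.5227 -0.1003  0.072 ]
[ 0.5184 -0.0741  0.1397] [-0.1 -0.  -0.1] 0.0 24.7667
grip ((1.0999242815670414, -2.365786706177545), 0.8176931501317908)
deck+mould ((1.0236988091834718, -0.4566287685266772), 0.30646407742191245)
ptrL ((1.287169851054772, -2.6854616237164795), 1.036138391494751)
ptrR ((0.6686286394048189, -2.866666017940503), 0.8150053206417296)
housR ((0.7063951547780754, -1.5502989919326318), 0.464908986032745)
housL ((0.5715948910933548, -0.23657105366634212), 0.589115039801892)
```

View pics/w9.png

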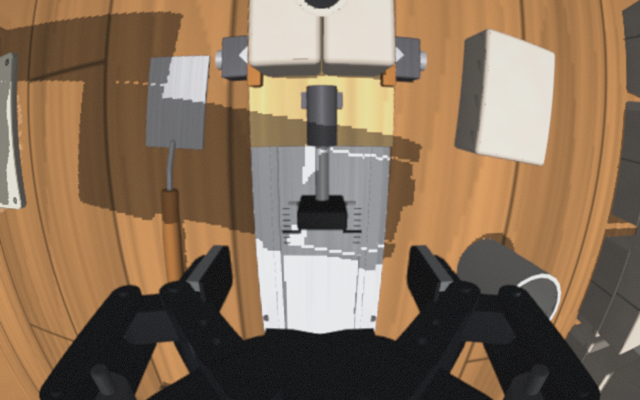

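The carrier's pointers at (243,55) and (401,55) are still level with the housings. The grip is back at (322,212), 120 mm behind the carrier's origin, so the gauge is in. The gripper is clear, so I'll hand in.

```bash
python3 -c "
from rig import bot
print(bot.job_done())"
```

```text
the job is handed in; nothing more can be done
None
```

I handed the job in at about 25 s, with no verdict returned: the carrier is home in the next station to within about 1 mm by the camera, the gauge was held at the heavy mark (about 7 N) for over 2 s and guided back fully in, and the gripper is clear.

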